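# Mount a carving blank on the turntable with ball-lock pins and turn it through

### The job

Take the adapter flange whose stud holes match the studs of the carving turntable, set it flat on the table over all the studs, and lock it down with every ball-lock pin in the rack: hold the pin's button in, push it fully home through a brass-rimmed hole of the flange and the table hole under it, and let go so that the button springs out. Only then give the table a full turn anticlockwise (seen from above) by its red crank post, going on until the post stands at the red pointer again after that full turn. Leave everything pinned, the other flanges lying flat on the bench, and the other tools undisturbed.

Things in the scene. Friction and masses are not known exactly. Their poses are not given: they have to be found in the camera images.
- turntable (a joint): Angle of the turntable, rad, growing anticlockwise from above. 0 and 6.283: crank post at the red pointer fixed to the stand. Starts between -1.0 and -0.2; after the full turn it is to stop at 6.283. Stays where it is left (0.1 N m friction); end stops at -1.4 and 6.98. Steel disc 200 mm wide, 10 mm thick, top 55 mm above the bench, open below the pin holes.
- table_centre (a point): Centre of the turntable's top face, on the axis, 55 mm above the bench; turns with the table: its x axis points to the crank post, z up. Three brass studs stand on the top face 36 mm from the axis at 0, 120 and 240 degrees from that x axis: 10 mm thick, 12 mm high, the upper 4.5 mm tapered to 6 mm.
- crank_post (a point): Top centre of the red upright crank post, a plain fixed round post 16 mm thick and 55 mm high (from 55 to 110 mm above the bench), 90 mm from the table's axis. It does not spin by itself; it can turn between the fingers. The red pointer (up to 58 mm above the bench) stands 103 to 117 mm from the axis.
- pin_hole0 (a point): Mouth of the table's 12 mm pin hole 0, in the top face; 54 mm from the axis at 60 degrees from the table's x axis. Goes right through the 10 mm disc.
- pin_hole1 (a point): Mouth of the table's 12 mm pin hole 1, in the top face; 54 mm from the axis at 180 degrees from the table's x axis. Goes right through the 10 mm disc.
- pin_hole2 (a point): Mouth of the table's 12 mm pin hole 2, in the top face; 54 mm from the axis at 300 degrees from the table's x axis. Goes right through the 10 mm disc.
- flange_a: Adapter flange, loose: aluminium disc 136 mm wide, 6 mm thick, 0.35 kg, with a wooden blank on its middle to grip (44 mm round, straight up to 46 mm above the underside, domed top at 60). Origin: centre of underside, z up. Three 13.5 mm brass-rimmed pin holes 54 mm out at 60, 180, 300 deg from its x (anticlockwise), and three 13 mm stud holes 36 mm from the centre at 0, 120 and 240 degrees.
- flange_b: Adapter flange, loose: aluminium disc 136 mm wide, 6 mm thick, 0.35 kg, with a wooden blank on its middle to grip (44 mm round, straight up to 46 mm above the underside, domed top at 60). Origin: centre of underside, z up. Three 13.5 mm brass-rimmed pin holes 54 mm out at 60, 180, 300 deg from its x (anticlockwise), and four 13 mm stud holes 36 mm from the centre at 15, 105, 195 and 285 degrees.
- flange_c: Adapter flange, loose: aluminium disc 136 mm wide, 6 mm thick, 0.35 kg, with a wooden blank on its middle to grip (44 mm round, straight up to 46 mm above the underside, domed top at 60). Origin: centre of underside, z up. Three 13.5 mm brass-rimmed pin holes 54 mm out at 60, 180, 300 deg from its x (anticlockwise), and two 13 mm stud holes 36 mm from the centre at 90 and 270 degrees.
- rack: Dark wooden pin rack fixed to the bench, 130 x 52 mm, 36 mm high, with three 24 mm square holes in a row along its x axis, 42 mm apart. Origin: centre of the underside.
- pin_a: Ball-lock pin, 80 g. Two or three pins are there, all alike (absent: None). Origin: on the axis at the collar's underside; z up to the handle, y to the button. Shank 9 mm thick, tip 30 mm below the collar. Collar 32 mm wide, 5 high, then yellow handle 20 x 20 mm, 5 to 43 mm up. Red button, 13 mm wide, 11 to 39 mm up, 7 mm out of the +y face; pressed 1 mm out.
- pin_b: Ball-lock pin like pin_a. With the button out its locking ball (18 to 24 mm below the collar) stands 5.5 mm out of the shank on the +y side and cannot pass the table's 12 mm holes either way; with the button pressed it is inside the shank. Gripping the handle along y, one finger on the button, holds the button pressed.
- pin_c: Ball-lock pin like pin_a. The pins start upright in the rack, collar on the rack's top, one to a hole, 42 mm apart, their y axes square to the rack's row within 0.15 rad.
- pin_a_button (a joint): Button of pin_a, m: 0 out (ball out, locked), 0.006 fully pressed (ball in). Spring 1.6 N at 0, 4 N fully pressed.
- pin_b_button (a joint): Button of pin_b, m: 0 out (ball out, locked), 0.006 fully pressed (ball in). Spring 1.6 N at 0, 4 N fully pressed.
- pin_c_button (a joint): Button of pin_c, m: 0 out (ball out, locked), 0.006 fully pressed (ball in). Spring 1.6 N at 0, 4 N fully pressed.
- gouge_long: Bystander: gouge with a pale wooden handle, 190 mm, 24 mm high, lying between the robot and the turntable. Origin: centre of the underside; long axis x.
- gouge_short: Bystander: gouge with a yellow handle, 160 mm, lying beyond the turntable.
- mallet: Bystander: wooden mallet, head 85 x 68 x 68 mm, lying beyond the turntable.
- glue: Bystander: white glue bottle, 56 mm across, 130 mm tall.
- sanding_block: Bystander: cork block 75 x 45 x 28 mm.
- offcut: Bystander: wooden offcut 60 x 32 x 22 mm.
- brush: Bystander: flat brush, 200 mm long.
Mind the look-alikes: they are no part of the job. Leave any blue or orange look-alike of the pin_c alone.

How it is judged (in metres and radians):
On the way, in this order (a step that is already met when the one before it is completed fails the run):
1. the matching flange lies flat on the turntable, over all three studs (z of flange_a in the frame of table_centre between -0.003 and 0.003 m and horizontal distance between flange_a and table_centre below 0.004 m and angle between flange_a's own z axis and vertical below 0.05 rad), for 0.2 s.
2. every pin that is there is fully home with its button out, the table not yet turned (all of step 1 and ((horizontal distance between pin_a and pin_hole0 below 0.0045 m and z of pin_a in the frame of pin_hole0 between 0.003 and 0.009 m) or (horizontal distance between pin_a and pin_hole1 below 0.0045 m and z of pin_a in the frame of pin_hole1 between 0.003 and 0.009 m) or (horizontal distance between pin_a and pin_hole2 below 0.0045 m and z of pin_a in the frame of pin_hole2 between 0.003 and 0.009 m)) and angle between each of pin_a, pin_b, pin_c's own z axis and vertical below 0.12 rad and value of joint each of pin_a_button, pin_b_button, pin_c_button below 0.0015 m and ((horizontal distance between pin_b and pin_hole0 below 0.0045 m and z of pin_b in the frame of pin_hole0 between 0.003 and 0.009 m) or (horizontal distance between pin_b and pin_hole1 below 0.0045 m and z of pin_b in the frame of pin_hole1 between 0.003 and 0.009 m) or (horizontal distance between pin_b and pin_hole2 below 0.0045 m and z of pin_b in the frame of pin_hole2 between 0.003 and 0.009 m)) and ((horizontal distance between pin_c and pin_hole0 below 0.0045 m and z of pin_c in the frame of pin_hole0 between 0.003 and 0.009 m) or (horizontal distance between pin_c and pin_hole1 below 0.0045 m and z of pin_c in the frame of pin_hole1 between 0.003 and 0.009 m) or (horizontal distance between pin_c and pin_hole2 below 0.0045 m and z of pin_c in the frame of pin_hole2 between 0.003 and 0.009 m)) and value of joint turntable below 0.8 rad), for 0.2 s.
3. the pinned table has been turned a full turn anticlockwise (all of step 1 and ((horizontal distance between pin_a and pin_hole0 below 0.0045 m and z of pin_a in the frame of pin_hole0 between 0.003 and 0.009 m) or (horizontal distance between pin_a and pin_hole1 below 0.0045 m and z of pin_a in the frame of pin_hole1 between 0.003 and 0.009 m) or (horizontal distance between pin_a and pin_hole2 below 0.0045 m and z of pin_a in the frame of pin_hole2 between 0.003 and 0.009 m)) and angle between each of pin_a, pin_b, pin_c's own z axis and vertical below 0.12 rad and value of joint each of pin_a_button, pin_b_button, pin_c_button below 0.0015 m and ((horizontal distance between pin_b and pin_hole0 below 0.0045 m and z of pin_b in the frame of pin_hole0 between 0.003 and 0.009 m) or (horizontal distance between pin_b and pin_hole1 below 0.0045 m and z of pin_b in the frame of pin_hole1 between 0.003 and 0.009 m) or (horizontal distance between pin_b and pin_hole2 below 0.0045 m and z of pin_b in the frame of pin_hole2 between 0.003 and 0.009 m)) and ((horizontal distance between pin_c and pin_hole0 below 0.0045 m and z of pin_c in the frame of pin_hole0 between 0.003 and 0.009 m) or (horizontal distance between pin_c and pin_hole1 below 0.0045 m and z of pin_c in the frame of pin_hole1 between 0.003 and 0.009 m) or (horizontal distance between pin_c and pin_hole2 below 0.0045 m and z of pin_c in the frame of pin_hole2 between 0.003 and 0.009 m)) and value of joint turntable above 6.13319 rad), for 0.2 s.
At the end, for the whole second after the job is handed in: flange_a flat over the studs (3 mm of the top face, 4 mm of the axis); each pin present home in its own hole (collar within 3 mm, 4.5 mm of the axis, 0.12 rad), button less than 1.5 mm pressed; table still at 6.283 +- 0.15 rad; other flanges flat on the bench (all of step 3 and value of joint turntable below 6.43319 rad and velocity of joint turntable between -0.05 and 0.05 rad/s and height (world z) of each of flange_b, flange_c below 0.008 m and angle between each of flange_b, flange_c's own z axis and vertical below 0.1 rad); the robot touches nothing.
It fails at once if a bystander is pushed more than 6 cm from its place (distance of any of gouge_long, gouge_short, mallet, glue, sanding_block, offcut, brush from where it was at the start of the episode above 0.06 m).
It fails at once if the glue bottle is knocked over (angle between glue's own z axis and vertical above 0.8 rad).
Of pin_a, pin_b, pin_c only 2 to 3 are there at a start; the rules pass over those that are not, and their reading is None.
At some moment in a run one of flange_a, flange_b, flange_c may be knocked a few centimetres aside while the robot is not near it.
It also fails if it takes over 210 s, if anything falls off the work surface, if the arm or the gripper's body presses on something with over 40 N, if the wrist force passes 120 N, or if a joint passes its speed limit or range.

### The arm

A 6-joint arm with a two-finger parallel gripper is mounted at the origin on the work surface. World frame = base frame: x ahead of the robot, y to its left, z up, the work surface at z = 0. Lengths are in mm, angles in rad, forces in N, time in s.
With the tool pointing down it reaches from about 300 to 775 mm from the base axis. Payload 14.6 kg.
Tool frame: the origin (TCP) lies on the mounting face of the last link; the fingertips stand 199 mm ahead of it and the grasp point (between the pads) lies 180 mm ahead of it; z points along the fingers, y is the line along which they close (so a half turn about z gives the same grasp; the last joint's range is limited). The gripper opens to 94 mm and grips with 3 to 60 N. Pads are 16 mm wide; open, the fingers measure 119 mm over their backs; the gripper's body (75 mm by 177 mm) begins 78 mm behind the grasp point.
Start: joints at [1.179, 0.3, 1.521, -0, 1.321, -0.067], TCP at [175.513, 521.235, 404.646] pointing down, gripper open.
Joint ranges: [-3.03, 3.03], [-0.79, 2.21], [0.23, 2.52], [-1.04, 4.18], [0, 3.07], [-2.55, 2.55]. Speed limits (rad/s): [2.22, 2.22, 2.57, 3.14, 3.14, 3.14].

### API

Orientations are given as [roll, pitch, yaw] about the fixed x, y, z axes, in that order (R = Rz(yaw) Ry(pitch) Rx(roll)).
In Python, from cell import manip gives the robot as it stands. The module is installed in compiled form; this text tells all that it offers.
- The arm moves only by the shell command python3 -m creep 'ROWS' [FORCE]. ROWS is a JSON object of lists of equal length, an entry for each row: "slide": the shift along the world's x, y, z in cm, a list of three; "turn": the turn about the world's z in rad; "claw": the opening, from 0 (shut) to 1 (fully open). A call has 1 to 8 rows; each row shifts and turns the commanded pose from where the row before left it; what a row does not reach is not made up. A row lasts 1/8 s, in which the tool goes at most 62.5 mm and 10.7 degrees, less where a joint would pass 70% of its speed; a pose out of reach is approached as far as the arm can. A call with a gripper value outside its range is refused whole. The fingers move at their own pace and stop on an object; FORCE is the grip in N (left out, the last holds). Time passes only in rows, so rows that do not move let the fingers close. It gives the time, the measured TCP pose, the force, the opening and the grip force at its end, in the units of the state.
- manip.read_state(): the state, without advancing time (a new reading comes with each control period).
- manip.camera(name): name is "scene" or "top"; returns (picture, depth): 400x640x3 uint8, red, green, blue; 400x640 float32, mm along the optical axis (not along the pixel's ray), 0 where there is no reading.
- manip.calibration(name): a dict with "intrinsics" (3x3 intrinsics, pixels), "k1" (the pictures are not rectified: a ray, as slopes to the right and down, at radius r is drawn at 1 + k1 r^2 times it, then the intrinsics apply), "pose" (4x4, takes a point from camera to world coordinates). Camera axes: x right, y up, looking along -z (the intrinsics and any distortion apply to the point x, -y, -z); pixel columns grow to the right and rows downward; lengths in mm; the calibration is good to about 2 mm. A picture is of the moment at which its call begins. calibration takes no time and is no camera call.
- manip.sign_off(): hands the job in; it is judged then, once.
Trained networks look in the newest picture that a camera, given by its name, has taken for a name from the list of things; names that differ only in an ending like _2 or _b are one class to them, and where a whole thing is asked for, a point or a joint stands for the part that bears it (a point fixed in the world has none). Each returns a list of dicts, best first, with "score" (0 to 1); they miss things now and then, are a little off and sometimes report something else, mostly with a low value. They report only what shows in the picture. A call takes as long as a camera call. They do not tell look-alikes from the thing itself.
- manip.cut_out(query, camera): "mask" (400x640 bool, what is visible of it) and "position" ([column, row] in pixels, amid what is visible of it).
The state is a dict: "clock": time; "joints": joint angles; "qd": joint speeds; "effort": joint torques, N m; "eef_pos": TCP position; "eef_rot": TCP orientation; "wrist_force": force on the tool from outside, world axes, zero at the start; "moment": the same for the moment, N m; "finger_gap": finger opening in mm; "finger_force": force on a finger pad.
Only numpy, scipy, OpenCV 4.12 (cv2) and the standard library are available. Lean on these libraries where they do the work, as an engineer would, in place of code of your own. Each camera call takes 0.05 s, during which the arm holds its last target. There are 200 camera calls.

## Working session

There is one attempt and no reset: what is moved stays moved. The work goes in short steps, Python scripts to look and compute and a shell command to move; the robot and the scene stay as the last step left them, time stands still between calls to the robot, and variables do not carry over. Pictures are saved under pics/ and viewed, at most 14 in all, crops included, and the job is handed in when it is done.

```bash
mkdir -p pics; cat > h.py <<'E'
import numpy as np, cv2
from cell import manip
def cal(n):
    c=manip.calibration(n); return np.array(c["intrinsics"]),c["k1"],np.array(c["pose"])
def rays(n,px):
    K,k1,P=cal(n)
    d=np.array([k1,0,0,0],float)  # k1 r^2
    return cv2.undistortPoints(np.array(px,float).reshape(-1,1,2),K,d).reshape(-1,2)
def at_z(n,px,z):
    "pixels to world on plane z"
    K,k1,P=cal(n); s=rays(n,px); d=np.c_[s[:,0],-s[:,1],-np.ones(len(s))]@P[:3,:3].T
    o=P[:3,3]; return o+d*((z-o[2])/d[:,2])[:,None]
def at_d(n,px,dep):
    K,k1,P=cal(n); s=rays(n,px); dep=np.array(dep,float).reshape(-1,1)
    return np.c_[s[:,0],-s[:,1],-np.ones(len(s))]*dep@P[:3,:3].T+P[:3,3]
def proj(n,X):
    K,k1,P=cal(n); p=(np.array(X,float).reshape(-1,3)-P[:3,3])@P[:3,:3]
    q=np.c_[p[:,0],-p[:,1]]/(-p[:,2:]); q=q*(1+k1*(q**2).sum(1,keepdims=True)); return q@K[:2,:2].T+K[:2,2]
def cloud(n,dep,mask=None):
    m=dep>0
    if mask is not None: m&=mask
    v,u=np.nonzero(m); return np.c_[u,v],at_d(n,np.c_[u,v],dep[v,u])
def save(img,name,box=None,s=1):
    if box: img=img[box[1]:box[3],box[0]:box[2]]
    cv2.imwrite("pics/"+name,cv2.cvtColor(cv2.resize(img,None,fx=s,fy=s,interpolation=cv2.INTER_CUBIC),cv2.COLOR_RGB2BGR))
E
python3 - <<'E'
from h import *
np.set_printoptions(precision=1,suppress=True)
for n in ["top","scene"]:
    im,d=manip.camera(n); save(im,n+"0.png"); np.savez(n+"0",im=im,d=d); K,k,P=cal(n); print(n,K[0,0],k,P[:3,3],P[:3,2])
    if n=="top":
        for q in ["turntable","flange_a","pin_a","rack","crank_post","gouge_long","glue","mallet"]:
            for r in manip.cut_out(q,n)[:5]:
                uv,X=cloud(n,d,r["mask"]); print(q,round(r["score"],2),np.array(r["position"]),np.median(X,0) if len(X) else None, r["mask"].sum())
print(manip.read_state())
E
```

```text
top 466.5672383642649 -0.1255391754248854 [ 307.9  -44.  1318.8] [-0.2  0.   1. ]
turntable 0.77 [302.3 202. ] [587.8 -10.8  55.3] 4003
turntable 0.44 [301.8 257.2] [435.4   1.5  18. ] 327
flange_a 0.97 [410.9 264.3] [ 393.3 -299.8    7. ] 1763
flange_a 0.91 [220.  199.2] [616.5 231.4   7.1] 1627
flange_a 0.83 [202.9 276.4] [402.9 286.2   6.8] 1774
pin_a 0.69 [422.4 211.8] [ 536.4 -353.7   20.8] 198
pin_a 0.6 [380.9 204.8] [ 557.5 -223.1   76.4] 101
pin_a 0.52 [377.3 188.3] [ 597.4 -217.7   75.5] 110
pin_a 0.47 [329.  281.9] [361.7 -64.5  22.7] 185
rack 0.81 [380.5 211.4] [ 553.9 -221.5   35.9] 580
rack 0.68 [387.  216.7] [ 514.7 -232.8   75.5] 110
crank_post 0.94 [301.8 199.6] [588.6 -11.6  55.3] 3970
gouge_long 0.59 [301.5 259. ] [435.4   1.9  18.2] 309
gouge_long 0.42 [302.2 202.4] [587.8 -11.6  55.3] 4004
glue 0.57 [210.  149.1] [745.  245.8  85.2] 494
mallet 0.86 [336.9 142.5] [ 749.4 -116.9   64.4] 1195
scene 479.0005099257736 -0.029740367794541464 [1092.2  635.1  893.4] [0.4 0.6 0.7]
{'clock': 0.5, 'joints': array([ 1.2,  0.3,  1.5,  0. ,  1.3, -0.1]), 'qd': array([-0.,  0., -0., -0., -0.,  0.]), 'effort': array([  0. , -53.1, -35.3,   0.1,   0. ,  -0. ]), 'eef_pos': array([175.5, 521.2, 404.6]), 'eef_rot': array([-3.1, -0. ,  2.8]), 'wrist_force': array([-0.4, -0. , -0.6]), 'moment': array([ 0.,  0., -0.]), 'finger_force': 0.0, 'finger_gap': 94.02221227531085}
```

```bash
python3 - <<'E'
from h import *
im=np.load("top0.npz")["im"]; save(im,"topcrop.png",(170,110,450,310),2.85)
E
```

```text
(no output)
```

View pics/topcrop.png

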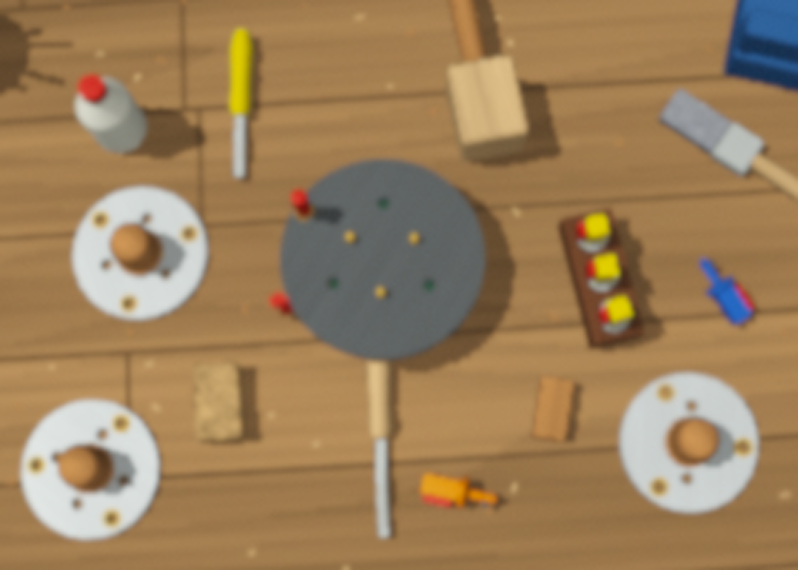

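View pics/scene0.png

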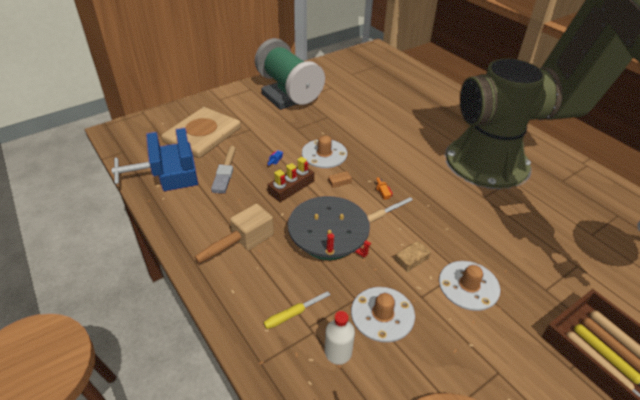

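The top crop (2.85x, offset 170,110) shows the table at about (382,258). The crank post is at (302,205) and the pointer at (280,300). The upper-left flange (140,252) has three stud holes, so it is flange_a. The lower-left flange has four and the right one two. The rack holds three pins with yellow handles and red buttons facing left (+y). The blue and orange objects are look-alikes.

```bash
cat >> h.py <<'E'
def blob(im,p,r=3,ring=2,bgp=None):
    "sub-pixel centroid of what differs from the local background at p"
    f=im.astype(float); p=np.array(p,float)
    V,U=np.mgrid[:im.shape[0],:im.shape[1]]
    for _ in range(6):
        D=np.hypot(U-p[0],V-p[1]); bg=np.median(f[(D>r+.5)&(D<r+ring+.5)],0)
        w=np.linalg.norm(f-bg,axis=2); w=np.clip(w-25,0,None)*np.clip(r+.5-D,0,1)
        p=np.array([(w*U).sum(),(w*V).sum()])/w.sum()
    return p
def rigid(model,X):
    "2D: X ~ R model + t, returns t, yaw, residuals"
    m,x=np.asarray(model,float),np.asarray(X,float); a,b=m.mean(0),x.mean(0)
    A=(m-a)@np.array([1,1j]); B=(x-b)@np.array([1,1j]); th=np.angle((A.conj()*B).sum())
    R=np.array([[np.cos(th),-np.sin(th)],[np.sin(th),np.cos(th)]]); t=b-R@a
    return t,th,x-(m@R.T+t)
pol=lambda r,*deg: np.array([[r*np.cos(np.radians(a)),r*np.sin(np.radians(a))] for a in deg])
E
python3 - <<'E'
from h import *
np.set_printoptions(precision=2,suppress=True)
im=np.load("top0.npz")["im"]; C=lambda *p: [np.array(q)/2.85+(170,110) for q in p]
g=lambda pts,z,r: at_z("top",[blob(im,p,r) for p in pts],z)[:,:2]
S=g(C((350,237),(380,292),(414,238)),64,3)  # studs 0,120,240
H=g(C((333,283),(428,285),(382,203)),55,3)  # holes 60,180,300
print("table studs",*rigid(pol(36,0,120,240),S)); print("table holes",*rigid(pol(54,60,180,300),H))
print("both",*rigid(np.r_[pol(36,0,120,240),pol(54,60,180,300)],np.r_[S,H]))
B=g(C((100,219),(129,303),(189,233)),6,3); T=g(C((147,218),(106,265),(166,272)),6,2)
print("flange rims",*rigid(pol(54,60,180,300),B))
print("stud holes",*rigid(pol(36,0,120,240),T))
hsv=cv2.cvtColor(im,cv2.COLOR_RGB2HSV)
for p in C((597,224),(606,266),(618,308)):
    u,v=p.astype(int); s=np.zeros(im.shape[:2],bool); s[v-8:v+9,u-9:u+10]=1
    y=s&(hsv[...,0]>22)&(hsv[...,0]<35)&(hsv[...,1]>150)&(hsv[...,2]>110); rd=s&((hsv[...,0]<8)|(hsv[...,0]>172))&(hsv[...,1]>170)&(hsv[...,2]>90)
    cy=np.argwhere(y).mean(0)[::-1]; cr=np.argwhere(rd).mean(0)[::-1]
    print("pin",y.sum(),rd.sum(),at_z("top",[cy],79)[0],at_z("top",[cr],65)[0])
E
```

```text
table studs [590.37 -11.4 ] 0.9638169582341211 [[ 0.01  0.01]
 [ 0.03 -0.04]
 [-0.05  0.03]]
table holes [591.02 -11.68] 0.9637751715707911 [[-0.02 -0.12]
 [ 0.07  0.16]
 [-0.06 -0.03]]
both [590.7  -11.54] 0.9637880414369229 [[-0.31  0.15]
 [-0.29  0.1 ]
 [-0.37  0.17]
 [ 0.31 -0.27]
 [ 0.4   0.01]
 [ 0.27 -0.18]]
flange rims [622.58 236.18] -0.2201888702209953 [[ 0.03  0.08]
 [-0.01 -0.02]
 [-0.03 -0.06]]
stud holes [622.98 236.49] -0.19912830839870682 [[-2.02 -0.26]
 [ 0.34 -0.32]
 [ 1.67  0.57]]
pin 67 15 [ 601.81 -221.42   79.  ] [ 603.74 -205.38   65.  ]
pin 72 15 [ 561.94 -227.1    79.  ] [ 563.69 -210.53   65.  ]
pin 72 10 [ 520.51 -235.57   79.  ] [ 515.9  -219.87   65.  ]
```

```bash
python3 -c "
from h import *
np.set_printoptions(precision=4,suppress=True);s=manip.read_state();print(s['eef_pos'],s['eef_rot'],s['joints'])"
python3 -m creep '{"slide":[[5,-3.2,0],[5,-3.2,0],[5,-3.2,0],[5,-3.2,0],[5,-3.2,0],[5,-3.2,0],[5,-3.2,0],[5,-3.2,0]],"turn":[-0.1,-0.1,-0.1,-0.06,0,0,0,0],"claw":[1,1,1,1,1,1,1,1]}' 20
```

```text
[175.5207 521.2397 404.5991] [-3.1415 -0.      2.8168] [ 1.1794  0.3     1.521   0.      1.3207 -0.0666]
clock: 1.5
eef_pos: [577.0, 263.9, 404.7]
eef_rot: [3.141, 0.0, 2.457]
wrist_force: [0.3, 0.1, 0.6]
finger_gap: 94.1
finger_force: 0.0
```

```bash
python3 -m creep '{"slide":[[4.7,-2.9,-1],[0,0,-5],[0,0,-4],[0,0,0]],"turn":[0,0,0,0],"claw":[1,1,1,1]}'
```

```text
clock: 2.0
eef_pos: [622.2, 236.1, 301.7]
eef_rot: [-3.137, -0.003, 2.457]
wrist_force: [-1.0, -0.9, 1.0]
finger_gap: 93.8
finger_force: 0.0
```

```bash
python3 -m creep '{"slide":[[0,0,-4],[0,0,-3],[0,0,-1.7],[0,0,0],[0,0,0],[0,0,0],[0,0,0],[0,0,0]],"turn":[0,0,0,0,0,0,0,0],"claw":[1,1,1,1,0.35,0.35,0.35,0.35]}' 8; python3 -m creep '{"slide":[[0,0,0],[0,0,0],[0,0,0],[0,0,0]],"turn":[0,0,0,0],"claw":[0.35,0.35,0.35,0.35]}'
```

```text
clock: 3.0
eef_pos: [622.5, 236.2, 217.9]
eef_rot: [3.141, 0.0, 2.457]
wrist_force: [-0.1, 0.2, -0.2]
finger_gap: 57.8
finger_force: 0.0
clock: 3.5
eef_pos: [622.5, 236.2, 217.7]
eef_rot: [-3.141, -0.0, 2.457]
wrist_force: [-1.9, -2.7, 3.1]
finger_gap: 43.7
finger_force: 8.0
```

```bash
python3 -m creep '{"slide":[[0,0,0],[0,0,0],[0,0,0],[0,0,0],[0,0,0],[0,0,0],[0,0,0],[0,0,0]],"turn":[0,0,0,0,-0.18,-0.18,-0.18,-0.18],"claw":[0.75,0.75,0.75,0.75,0.75,0.75,0.75,0.75]}'; python3 -m creep '{"slide":[[0,0,0],[0,0,0],[0,0,0],[0,0,0],[0,0,0],[0,0,0],[0,0,0],[0,0,0]],"turn":[-0.18,-0.18,-0.18,-0.18,-0.131,0,0,0],"claw":[0.75,0.75,0.75,0.75,0.75,0.3,0.3,0.3]}'; python3 -m creep '{"slide":[[0,0,0],[0,0,0],[0,0,0],[0,0,0],[0,0,0]],"turn":[0,0,0,0,0],"claw":[0.3,0.3,0.3,0.3,0.3]}' 25
```

```text
clock: 4.5
eef_pos: [622.5, 236.3, 217.6]
eef_rot: [3.142, -0.0, 1.731]
wrist_force: [0.5, 0.3, 0.6]
finger_gap: 70.5
finger_force: 0.0
clock: 5.5
eef_pos: [622.5, 236.3, 217.6]
eef_rot: [-3.141, 0.0, 0.888]
wrist_force: [-2.3, 1.0, 0.8]
finger_gap: 44.0
finger_force: 1.3
clock: 6.12
eef_pos: [622.5, 236.3, 217.6]
eef_rot: [-3.141, 0.0, 0.886]
wrist_force: [-2.0, 1.0, -0.6]
finger_gap: 43.9
finger_force: 25.0
```

```bash
python3 -m creep '{"slide":[[0,0,2],[0,0,4],[0,0,4],[0,0,0],[0,0,0]],"turn":[0,0,0,0,0],"claw":[0.3,0.3,0.3,0.3,0.3]}'; cat >> h.py <<'E'
def look(name,boxes):
    "both cameras, crops around a world point side by side"
    out=[]
    for n in ["top","scene"]:
        im,d=manip.camera(n); np.savez(f"{n}_{name}",im=im,d=d)
        c=proj(n,boxes)[0].astype(int); c=np.clip(c,(45,45),(594,354)); out.append(cv2.resize(im[c[1]-45:c[1]+45,c[0]-45:c[0]+45],(400,400),interpolation=cv2.INTER_CUBIC)); print(n,"crop origin",c-45,"scale",400/90)
    save(np.hstack(out),name+".png")
E
python3 - <<'E'
from h import *
look("lift",[622,236,100])
E
```

```text
clock: 6.75
eef_pos: [622.3, 236.1, 316.5]
eef_rot: [-3.141, 0.001, 0.886]
wrist_force: [-0.9, -0.6, -3.8]
finger_gap: 43.1
finger_force: 25.0
top crop origin [165 145] scale 4.444444444444445
scene crop origin [342 241] scale 4.444444444444445
```

View pics/lift.png

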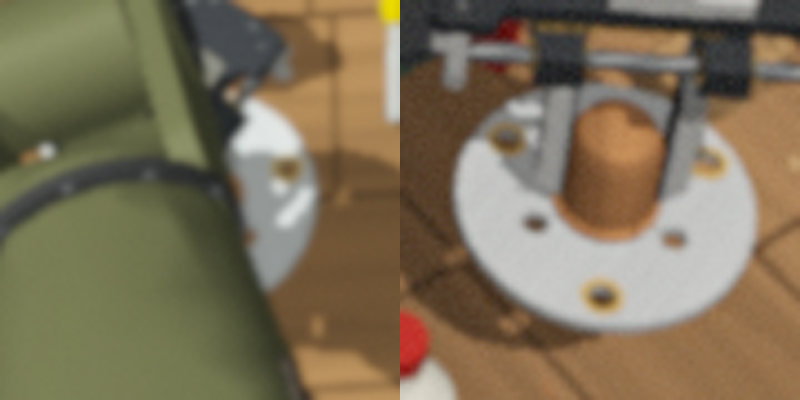

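The right half (scene camera) shows the flange lifted level with all three brass rims visible, at crop (108,139), (202,295) and (311,163). The top camera's view is blocked by the arm.

```bash
python3 - <<'E'
from h import *
np.set_printoptions(precision=2,suppress=True)
im=np.load("scene_lift.npz")["im"]
px=[blob(im,np.array(p)/4.444+(342,241),5) for p in ((108,139),(202,295),(311,163))]
X=at_z("scene",px,105)[:,:2]
print(px); print(X)
for k in range(3): print(rigid(np.roll(pol(54,60,180,300),k,0),X))
# same measure at start, and the table from the scene camera
im=np.load("scene0.npz")["im"]
t,th=np.array([622.58,236.18]),-.22
R=lambda th:np.array([[np.cos(th),-np.sin(th)],[np.sin(th),np.cos(th)]])
def meas(t,th,m,z,r):
    W=np.c_[m@R(th).T+t,np.full(len(m),z)]; px=[blob(im,p,r) for p in proj("scene",W)]
    return rigid(m,at_z("scene",px,z)[:,:2])
print("flange0",meas(t,th,pol(54,60,180,300),6,4))
print("holes",meas(np.array([590.8,-11.6]),.964,pol(54,60,180,300),55,3))
print("studs",meas(np.array([590.8,-11.6]),.964,pol(36,0,120,240),63,3))
E
```

```text
[array([365.1 , 272.56]), array([387.11, 307.52]), array([410.27, 276.49])]
[[640.35 185.01]
 [659.29 276.59]
 [569.17 245.88]]
(array([622.94, 235.83]), np.float64(-2.288726766916887), array([[-0.05,  0.29],
       [ 0.83,  0.09],
       [-0.79, -0.38]]))
(array([622.94, 235.83]), np.float64(-0.19433166452369122), array([[-0.05,  0.29],
       [ 0.83,  0.09],
       [-0.79, -0.38]]))
(array([622.94, 235.83]), np.float64(1.9000634378695043), array([[-0.05,  0.29],
       [ 0.83,  0.09],
       [-0.79, -0.38]]))
flange0 (array([621.11, 235.94]), np.float64(-0.21762288034288876), array([[-0.13,  0.06],
       [ 0.07,  0.13],
       [ 0.06, -0.18]]))
holes (array([588.53, -12.26]), np.float64(0.9569518545046389), array([[-0.24,  0.02],
       [ 0.21,  0.23],
       [ 0.02, -0.25]]))
studs (array([590.29,  -9.47]), np.float64(0.9770960598217048), array([[ 2.38,  3.92],
       [-1.08, -1.81],
       [-1.31, -2.11]]))
```

```bash
python3 -m creep '{"slide":[[0,0,3],[0,-2,1.5],[-0.4,-4,0],[-0.4,-4,0],[-0.4,-4,0],[-0.4,-4,0],[-0.4,-4,0],[-1.1,-2.7,0]],"turn":[0,-0.15,-0.15,-0.15,-0.15,-0.15,-0.1,-0.075],"claw":[0.3,0.3,0.3,0.3,0.3,0.3,0.3,0.3]}'; python3 -m creep '{"slide":[[0,0,0],[0,0,0]],"turn":[0,0],"claw":[0.3,0.3]}'
python3 - <<'E'
from h import *
look("over",[590,-11,145]); print(manip.read_state()['eef_pos'])
E
```

```text
clock: 7.85
eef_pos: [591.3, -12.5, 361.2]
eef_rot: [3.142, 0.002, -0.043]
wrist_force: [0.1, -0.4, -3.0]
finger_gap: 43.6
finger_force: 25.0
clock: 8.1
eef_pos: [591.7, -10.4, 362.0]
eef_rot: [-3.141, 0.001, -0.038]
wrist_force: [0.4, 0.3, -3.7]
finger_gap: 43.7
finger_force: 25.0
top crop origin [256 147] scale 4.444444444444445
scene crop origin [285 151] scale 4.444444444444445
[591.70913403  -9.9641661  362.19530629]
```

View pics/over.png

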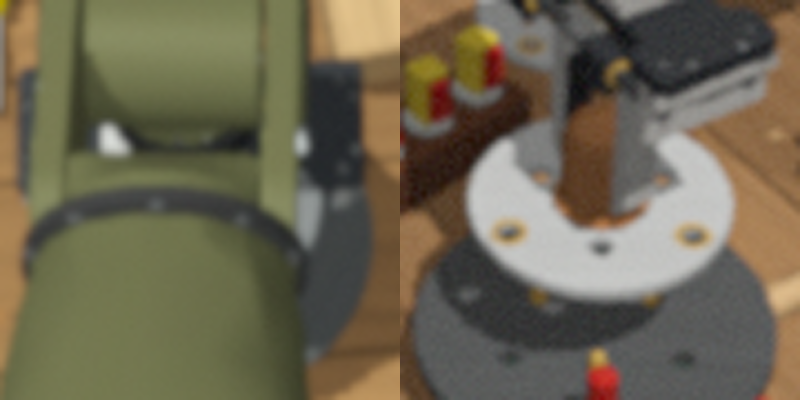

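The flange hangs over the table with its front stud hole towards the post. Two rims are visible, at crop (108,232) and (292,235).

```bash
python3 - <<'E'
from h import *
np.set_printoptions(precision=2,suppress=True)
im=np.load("scene_over.npz")["im"]
px=[blob(im,np.array(p)/4.444+(285,151),5) for p in ((108,232),(292,235))]
X=at_z("scene",px,150.6)[:,:2]; print(X)
print(rigid(pol(54,300,60),X)); print(rigid(pol(54,300,60)[::-1],X)); print(manip.read_state()['eef_pos'],manip.read_state()['eef_rot'])
E
```

```text
[[645.76 -15.  ]
 [569.33  39.38]]
(array([591.89,  -9.81]), np.float64(0.9523422322244226), array([[ 0.11, -0.08],
       [-0.11,  0.08]]))
(array([623.2 ,  34.19]), np.float64(-2.1892504213653705), array([[ 0.11, -0.08],
       [-0.11,  0.08]]))
[591.71  -9.96 362.2 ] [-3.14  0.   -0.04]
```

```bash
python3 -m creep '{"slide":[[-0.11,-0.16,-2],[0,0,-3],[0,0,-2],[0,0,0],[0,0,0]],"turn":[0.01,0,0,0,0],"claw":[0.3,0.3,0.3,0.3,0.3]}'
```

```text
clock: 8.82
eef_pos: [590.7, -12.0, 293.6]
eef_rot: [3.142, -0.001, -0.028]
wrist_force: [0.6, 0.7, -3.3]
finger_gap: 43.4
finger_force: 25.0
```

```bash
python3 -m creep '{"slide":[[0,0.04,-0.5],[0,0,-0.4],[0,0,-0.4],[0,0,-0.4],[0,0,-0.3],[0,0,0]],"turn":[0,0,0,0,0,0],"claw":[0.3,0.3,0.3,0.3,0.3,0.3]}'
```

```text
clock: 9.57
eef_pos: [590.4, -12.0, 272.6]
eef_rot: [-3.142, 0.0, -0.029]
wrist_force: [-0.7, -0.4, -1.7]
finger_gap: 43.2
finger_force: 25.0
```

```bash
python3 -m creep '{"slide":[[0,0,0],[0,0,0],[0,0,0],[0,0,0],[0,0,4],[0,0,5],[-1,-5,3],[-3,-5,0]],"turn":[0,0,0,0,0,0,0.15,0.15],"claw":[0.8,0.8,0.8,0.8,0.8,0.8,0.8,0.8]}'; python3 -m creep '{"slide":[[-3,-5,0],[-3,-5,0],[-3,-5,0],[-3,-3,0],[0,0,0]],"turn":[0,0,0,0,0],"claw":[0.8,0.8,0.8,0.8,0.8]}'
python3 - <<'E'
from h import *
im,d=manip.camera("top"); np.savez("top_1",im=im,d=d); save(im,"t1.png",(230,140,430,290),4)
E
```

```text
clock: 10.58
eef_pos: [550.3, -112.9, 395.0]
eef_rot: [3.139, -0.004, 0.277]
wrist_force: [-0.1, -1.4, -0.2]
finger_gap: 75.1
finger_force: 0.0
clock: 11.2
eef_pos: [428.9, -293.6, 392.8]
eef_rot: [3.141, -0.0, 0.267]
wrist_force: [-0.3, 0.7, 0.1]
finger_gap: 75.1
finger_force: 0.0
```

View pics/t1.png

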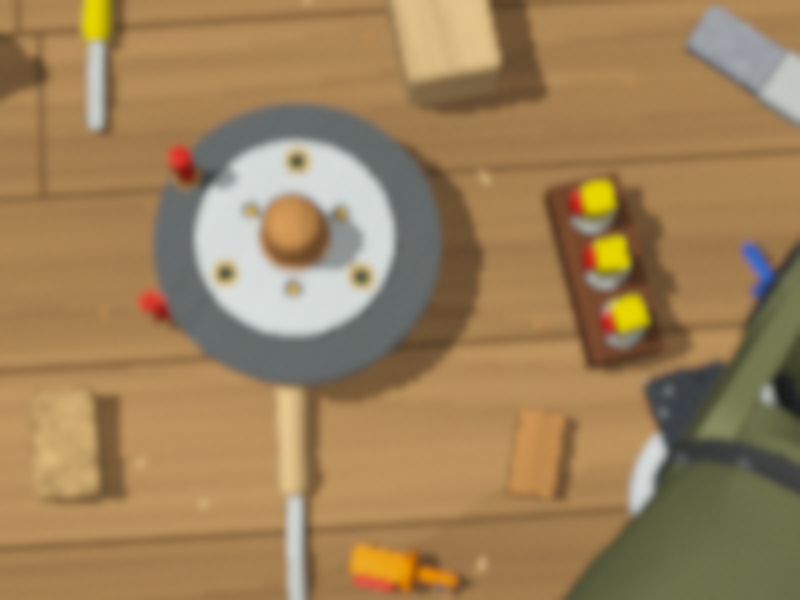

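The flange lies flat with the brass studs showing in its stud holes. The rims are at crop (297,160), (226,272) and (361,276). The pins are untouched in the rack, with their buttons on the left.

```bash
cat > pins.py <<'E'
from h import *
from scipy.optimize import minimize
np.set_printoptions(precision=2,suppress=True)
def box(x0,x1,y0,y1,z0,z1): return np.array([[x,y,z] for x in(x0,x1) for y in(y0,y1) for z in(z0,z1)],float)
def render(n,t,th,z0,o,w,h,s=8):
    M=np.zeros((h*s,w*s),np.uint8); R=np.array([[np.cos(th),-np.sin(th),0],[np.sin(th),np.cos(th),0],[0,0,1]])
    for B,c in((box(-10,10,-10,10,5,43),1),(box(-6.5,6.5,10,17,11,39),2),(box(-10,10,-10,10,43,43),1)):
        p=proj(n,B@R.T+[t[0],t[1],z0]); p=((p-o+.5)*s*16).astype(np.int32)
        cv2.fillConvexPoly(M,cv2.convexHull(p.reshape(-1,1,2)),c,shift=4)
    return [cv2.resize((M==c).astype(np.float32),(w,h),interpolation=cv2.INTER_AREA) for c in(1,2)]
def soft(im):
    f=im.astype(float)/255; r,g,b=f[...,0],f[...,1],f[...,2]
    y=np.clip((np.minimum(r,g)-b-.12)/.3,0,1); rd=np.clip((r-np.maximum(g,b)*1.0-.3)/.3,0,1); return y*(1-rd),rd
def fit(n,im,t,th,z0=36):
    c=proj(n,[*t,z0+20])[0].astype(int); o=c-11; Y=[m[o[1]:o[1]+22,o[0]:o[0]+22] for m in soft(im)]
    f=lambda q: sum(((cv2.GaussianBlur(a,(0,0),.7)-b)**2).sum() for a,b in zip(render(n,q[:2],q[2],z0,o,22,22),Y))
    r=min((minimize(f,[*t,th+d],method="Nelder-Mead",options=dict(initial_simplex=[[*t,th+d],[t[0]+4,t[1],th+d],[t[0],t[1]+4,th+d],[t[0],t[1],th+d+.15]])) for d in(-.1,.1)),key=lambda r:r.fun)
    return r.x,r.fun
E
python3 - <<'E'
from pins import *
for n,f in(("top","top_1.npz"),("scene","scene0.npz")):
    im=np.load(f)["im"]
    for t in((603,-222),(563,-228),(522,-236)): print(n,fit(n,im,t,.17))
im=np.load("top_1.npz")["im"]
px=[blob(im,np.array(p)/4+(230,140),3) for p in((226,272),(361,276),(297,160))]
X=at_z("top",px,61)[:,:2]; print(X,rigid(pol(54,60,180,300),X))
E
```

```text
top (array([ 607.04, -221.09,    0.15]), np.float64(33.32899269701476))
top (array([ 565.93, -227.16,    0.05]), np.float64(27.963329697681292))
top (array([ 523.42, -235.18,    0.28]), np.float64(22.52170712272965))
scene (array([ 599.05, -223.15,   -0.1 ]), np.float64(40.812633928843425))Traceback (most recent call last):
  File "<stdin>", line 4, in <module>
  File "pins.py", line 17, in fit
    r=min((minimize(f,[*t,th+d],method="Nelder-Mead",options=dict(initial_simplex=[[*t,th+d],[t[0]+4,t[1],th+d],[t[0],t[1]+4,th+d],[t[0],t[1],th+d+.15]])) for d in(-.1,.1)),key=lambda r:r.fun)
  File "pins.py", line 17, in <genexpr>
    r=min((minimize(f,[*t,th+d],method="Nelder-Mead",options=dict(initial_simplex=[[*t,th+d],[t[0]+4,t[1],th+d],[t[0],t[1]+4,th+d],[t[0],t[1],th+d+.15]])) for d in(-.1,.1)),key=lambda r:r.fun)
           ~~~~~~~~^^^^^^^^^^^^^^^^^^^^^^^^^^^^^^^^^^^^^^^^^^^^^^^^^^^^^^^^^^^^^^^^^^^^^^^^^^^^^^^^^^^^^^^^^^^^^^^^^^^^^^^^^^^^^^^^^^^^^^^^^^^^^^^^^^^^^^^
    res = _minimize_neldermead(fun, x0, args, callback, bounds=bounds,
                               **options)
    fsim[j] = func(sim[j])
              ~~~~^^^^^^^^
    fx = function(np.copy(x), *(wrapper_args + args))
  File "pins.py", line 16, in <lambda>
    f=lambda q: sum(((cv2.GaussianBlur(a,(0,0),.7)-b)**2).sum() for a,b in zip(render(n,q[:2],q[2],z0,o,22,22),Y))
                                                                               ~~~~~~^^^^^^^^^^^^^^^^^^^^^^^^^
  File "pins.py", line 8, in render
    p=proj(n,B@R.T+[t[0],t[1],z0]); p=((p-o+.5)*s*16).astype(np.int32)
  File "h.py", line 17, in proj
    K,k1,P=cal(n); p=(np.array(X,float).reshape(-1,3)-P[:3,3])@P[:3,:3]
           ~~~^^^
  File "h.py", line 4, in cal
    c=manip.calibration(n); return np.array(c["intrinsics"]),c["k1"],np.array(c["pose"])
ValueError: time passes only in moves, steps and waits
```

```bash
sed -i '0,/^def cal(n):/s//import functools\n@functools.lru_cache\ndef cal(n):/' h.py; python3 - <<'E'
from pins import *
im=np.load("top_1.npz")["im"]
px=[blob(im,np.array(p)/4+(230,140),3) for p in((226,272),(361,276),(297,160))]
X=at_z("top",px,61)[:,:2]; print(X,rigid(pol(54,60,180,300),X))
px=[blob(im,np.array(p)/4+(230,140),3) for p in((250,211),(292,288),(340,214))]
X=at_z("top",px,65)[:,:2]; print(X)
im=np.load("scene0.npz")["im"]
for t in((603,-222),(563,-228),(522,-236)): print(fit("scene",im,t,.17))
print(manip.read_state()["eef_pos"])
E
```

```text
[[569.4   37.72]
 [561.16 -55.39]
 [645.88 -16.05]] (array([592.15, -11.24]), np.float64(0.9583912838612083), array([[-0.  , -0.02],
       [ 0.05,  0.04],
       [-0.05, -0.02]]))
[[609.8   12.95]
 [555.66  -8.44]
 [600.04 -33.18]]
(array([ 599.05, -223.15,   -0.1 ]), np.float64(40.812633928843425))
(array([ 558.2 , -228.64,   -0.16]), np.float64(76.96906206041305))
(array([ 519.92, -241.42,    1.  ]), np.float64(66.20697493722652))
[ 429.9  -292.56  392.8 ]
```

```bash
python3 -m creep '{"slide":[[3,2,0],[3,2,0],[3.35,1.74,0],[0,0,0],[0,0,-3],[0,0,-3],[0,0,-2],[0,0,0]],"turn":[0.18,0.18,0.18,0.18,0.18,0.18,0.18,0.18],"claw":[0.32,0.32,0.32,0.32,0.32,0.32,0.32,0.32]}'; python3 -m creep '{"slide":[[0,0,-1],[0,0,0]],"turn":[0.143,0],"claw":[0.32,0.32]}' 4
```

```text
clock: 12.25
eef_pos: [524.5, -233.2, 310.9]
eef_rot: [-3.139, -0.002, 1.718]
wrist_force: [-0.1, 0.1, 0.4]
finger_gap: 30.3
finger_force: 0.0
clock: 12.5
eef_pos: [524.5, -233.5, 302.0]
eef_rot: [-3.141, -0.001, 1.854]
wrist_force: [-0.6, -0.1, -0.4]
finger_gap: 30.1
finger_force: 0.0
```

```bash
python3 -m creep '{"slide":[[-0.1,-0.17,-2],[0,0,-2],[0,0,-1.8],[0,0,0],[0,0,0],[0,0,0],[0,0,0],[0,0,0]],"turn":[0,0,0,0,0,0,0,0],"claw":[0.32,0.32,0.32,0.32,0.1,0.1,0.1,0.1]}' 5;
```

```text
clock: 13.5
eef_pos: [523.1, -236.3, 245.4]
eef_rot: [3.141, 0.001, 1.854]
wrist_force: [-0.6, 0.6, 5.2]
finger_gap: 20.1
finger_force: 5.0
```

```bash
python3 -m creep '{"slide":[[0,0,0],[0,0,0],[0,0,1.5],[0,0,1.8],[0,0,0],[0,0,0],[0,0,0],[0,0,0]],"turn":[0,0,0,0,-0.18,-0.18,-0.18,-0.18],"claw":[0.32,0.32,0.32,0.32,0.5,0.5,0.5,0.5]}' 5; python3 -m creep '{"slide":[[0,0,0],[0,0,0],[0,0,0],[0,0,0],[0,0,0],[0,0,-1.6],[0,0,-1.8],[0,0,0]],"turn":[-0.18,-0.18,-0.18,-0.18,-0.131,0,0,0],"claw":[0.5,0.5,0.5,0.5,0.5,0.5,0.5,0.5]}'
```

```text
clock: 14.5
eef_pos: [523.0, -236.3, 279.2]
eef_rot: [3.14, 0.0, 1.128]
wrist_force: [-0.5, 0.0, 0.6]
finger_gap: 47.1
finger_force: 0.0
clock: 15.5
eef_pos: [522.6, -236.1, 241.7]
eef_rot: [-3.139, 0.002, 0.285]
wrist_force: [-0.7, -0.4, -0.6]
finger_gap: 47.0
finger_force: 0.0
```

```bash
python3 -m creep '{"slide":[[0,0,0],[0,0,0],[0,0,0],[0,0,0],[0,0,0],[0,0,0]],"turn":[0,0,0,0,0,0],"claw":[0.1,0.1,0.1,0.1,0.1,0.1]}' 30
```

```text
clock: 16.25
eef_pos: [523.0, -236.4, 244.1]
eef_rot: [3.141, -0.001, 0.283]
wrist_force: [-1.2, -0.7, 6.2]
finger_gap: 20.0
finger_force: 30.0
```

```bash
python3 -m creep '{"slide":[[0,0,3],[0,0,5],[0,0,4],[0,0,0],[0,0,0]],"turn":[0,0,0,0,0],"claw":[0.1,0.1,0.1,0.1,0.1]}'; python3 - <<'E'
from h import *
look("pin1",[523,-236,165]); print(manip.read_state()['eef_pos'])
E
```

```text
clock: 16.88
eef_pos: [522.7, -236.1, 362.4]
eef_rot: [-3.14, 0.001, 0.283]
wrist_force: [-0.0, 0.6, -0.7]
finger_gap: 20.3
finger_force: 30.0
top crop origin [346 165] scale 4.444444444444445
scene crop origin [255  88] scale 4.444444444444445
[ 522.80473484 -236.19934353  362.01168588]
```

View pics/pin1.png

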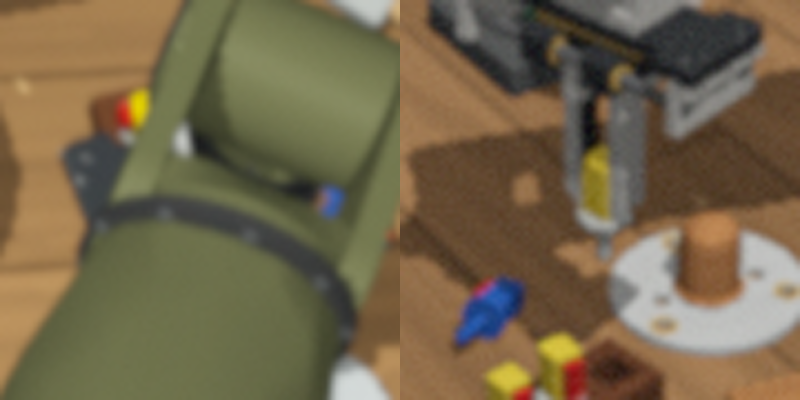

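The first pin hangs upright in the grip, clear of the rack, with its shank visible at about crop (605,245). Its button side is covered by a finger.

```bash
python3 -m creep '{"slide":[[0.7,3,0],[0.7,4,0],[0.7,4,0],[0.8,4,0],[0.8,3.07,0],[0,0,0],[0,0,0],[0,0,0]],"turn":[0.13,0.14,0.14,0.14,0.128,0,0,0],"claw":[0.1,0.1,0.1,0.1,0.1,0.1,0.1,0.1]}'
```

```text
clock: 17.98
eef_pos: [559.8, -56.4, 363.3]
eef_rot: [-3.141, 0.0, 0.959]
wrist_force: [0.9, 0.5, -1.6]
finger_gap: 19.9
finger_force: 30.0
```

```bash
python3 -m creep '{"slide":[[0,0.05,-2],[0,0,-2.5],[0,0,-1.5],[0,0,0],[0,0,0]],"turn":[0,0,0,0,0],"claw":[0.1,0.1,0.1,0.1,0.1]}';  python3 - <<'E'
from h import *
print(manip.read_state()['eef_pos']); look("ins1",[560,-55,75]); print(manip.read_state()['eef_pos'])
E
```

```text
clock: 18.6
eef_pos: [560.1, -55.3, 304.5]
eef_rot: [3.14, -0.001, 0.96]
wrist_force: [-0.6, 0.0, 1.2]
finger_gap: 20.0
finger_force: 30.0
[560.10467149 -55.27364283 304.52427631]
top crop origin [274 163] scale 4.444444444444445
scene crop origin [283 157] scale 4.444444444444445
[560.06799062 -55.12334531 304.57529834]
```

View pics/ins1.png

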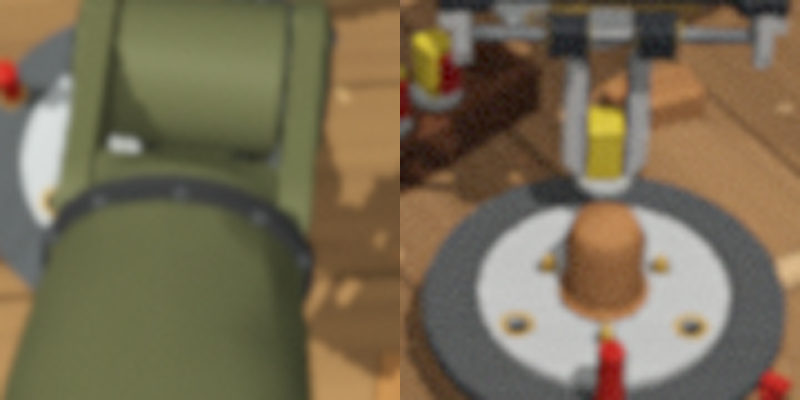

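The pin stands over the far hole, with its tip hidden behind the blank. I'll lower it and watch the force.

```bash
python3 -m creep '{"slide":[[0,-0.03,-0.4],[0,0,-0.4],[0,0,-0.4],[0,0,-0.3],[0,0,0]],"turn":[0,0,0,0,0],"claw":[0.1,0.1,0.1,0.1,0.1]}'
```

```text
clock: 19.32
eef_pos: [559.8, -55.5, 288.3]
eef_rot: [-3.141, 0.001, 0.961]
wrist_force: [-1.9, -2.8, -2.6]
finger_gap: 20.0
finger_force: 30.0
```

```bash
python3 -m creep '{"slide":[[0,0,-0.5],[0,0,-0.5],[0,0,-0.5],[0,0,-0.4],[0,0,0],[0,0,0]],"turn":[0,0,0,0,0,0],"claw":[0.1,0.1,0.1,0.1,0.1,0.1]}'
```

```text
clock: 20.08
eef_pos: [559.8, -55.8, 269.2]
eef_rot: [-3.141, 0.001, 0.961]
wrist_force: [-2.0, -5.4, -1.1]
finger_gap: 20.2
finger_force: 30.0
```

```bash
python3 -m creep '{"slide":[[0,0,-0.1],[0,0,0],[0,0,0],[0,0,0],[0,0,4],[0,0,5],[0,0,1.5],[0,-4,0]],"turn":[0,0,0,0,0,0,0,0],"claw":[0.1,0.45,0.45,0.45,0.45,0.45,0.32,0.32]}'; python3 -m creep '{"slide":[[0,-4,0],[0,-4,0],[0.3,-4,-2],[0.3,-1.1,-4],[0,0,-1],[0,0,0],[0,0,0],[0,0,0]],"turn":[0.14,0.14,0.14,0.14,0.1,0,0,0],"claw":[0.32,0.32,0.32,0.32,0.32,0.32,0.32,0.32]}'; python3 -c "
from h import *
look('p1in',[560,-56,85])"
```

```text
clock: 21.08
eef_pos: [560.1, -94.3, 374.6]
eef_rot: [3.14, -0.001, 0.964]
wrist_force: [-0.0, -1.0, -0.9]
finger_gap: 30.4
finger_force: 0.0
clock: 22.08
eef_pos: [566.0, -226.2, 304.4]
eef_rot: [3.141, 0.001, 1.62]
wrist_force: [0.4, -0.4, -0.1]
finger_gap: 29.9
finger_force: 0.0
top crop origin [275 162] scale 4.444444444444445
scene crop origin [283 154] scale 4.444444444444445
```

View pics/p1in.png

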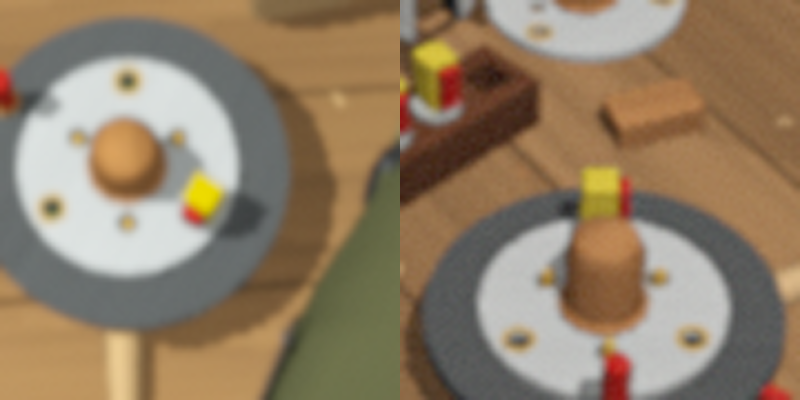

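The pin stands in its hole, with the button out and red visible in both views. The two free rims are at crop (127,80) and (52,207). I'll re-measure them while fetching pin 2.

```bash
python3 - <<'E'
from pins import *
im=np.load("top_p1in.npz")["im"]
px=[blob(im,np.array(p)/4.444+(275,162),3) for p in((52,207),(127,80))]
X=at_z("top",px,61)[:,:2]; print(X, rigid(pol(54,60,300),X))
print(fit("top",im,(560.5,-56),.96,61))
E
python3 -m creep '{"slide":[[0,-0.1,-2],[0,0,-2],[0,0,-2],[0,0,0],[0,0,0],[0,0,0],[0,0,0],[0,0,0]],"turn":[0,0,0,0,0,0,0,0],"claw":[0.32,0.32,0.32,0.32,0.1,0.1,0.1,0.1]}' 5
```

```text
[[568.03  37.06]
 [646.11 -14.39]] (array([592.22, -11.21]), np.float64(0.9881954706390539), array([[ 0.01, -0.01],
       [-0.01,  0.01]]))
(array([562.95, -55.29,   1.02]), np.float64(16.706704206874136))
clock: 23.18
eef_pos: [566.0, -227.4, 244.4]
eef_rot: [3.141, 0.001, 1.621]
wrist_force: [-0.8, 0.7, 6.0]
finger_gap: 19.8
finger_force: 5.0
```

```bash
python3 - <<'E'
from pins import *
for f in("top_1","top_p1in"):
    im=np.load(f+".npz")["im"]; r=soft(im)[1].copy(); c=proj("top",[642,62,108])[0].astype(int)
    w=np.zeros_like(r); w[c[1]-8:c[1]+9,c[0]-8:c[0]+9]=1; r*=w; V,U=np.mgrid[:400,:640]
    p=[(r*U).sum()/r.sum(),(r*V).sum()/r.sum()]; X=at_z("top",[p],95)[0][:2]-[591.2,-11.5]; print(f,p,X,np.hypot(*X),np.arctan2(X[1],X[0]))
E
python3 -m creep '{"slide":[[0,0,0],[0,0,0],[0,0,1.5],[0,0,1.8],[0,0,0],[0,0,0],[0,0,0],[0,0,0]],"turn":[0,0,0,0,-0.18,-0.18,-0.18,-0.18],"claw":[0.32,0.32,0.32,0.32,0.5,0.5,0.5,0.5]}' 5; python3 -m creep '{"slide":[[0,0,0],[0,0,0],[0,0,0],[0,0,0],[0,0,0],[0,0,-1.6],[0,0,-1.7],[0,0,0]],"turn":[-0.18,-0.18,-0.18,-0.18,-0.131,0,0,0],"claw":[0.5,0.5,0.5,0.5,0.5,0.5,0.5,0.5]}';python3 -m creep '{"slide":[[0,0,0],[0,0,0],[0,0,0],[0,0,0],[0,0,0],[0,0,0]],"turn":[0,0,0,0,0,0],"claw":[0.1,0.1,0.1,0.1,0.1,0.1]}' 30
```

```text
top_1 [np.float64(274.4707925481528), np.float64(179.26681401957686)] [52.32 74.34] 90.89970899162968 0.9575250532253996
top_p1in [np.float64(274.01684017146357), np.float64(180.14635639926516)] [49.93 75.67] 90.65780492232268 0.9875677619992427
clock: 24.18
eef_pos: [566.0, -227.4, 278.2]
eef_rot: [3.14, -0.0, 0.895]
wrist_force: [-0.8, -1.0, 0.3]
finger_gap: 46.6
finger_force: 0.0
clock: 25.18
eef_pos: [565.6, -227.2, 241.6]
eef_rot: [-3.14, 0.003, 0.052]
wrist_force: [0.6, 0.2, -0.2]
finger_gap: 46.9
finger_force: 0.0
clock: 25.92
eef_pos: [566.0, -227.5, 244.2]
eef_rot: [3.141, -0.001, 0.05]
wrist_force: [-0.9, -1.0, 6.2]
finger_gap: 20.1
finger_force: 30.0
```

```bash
python3 -m creep '{"slide":[[0,0,3],[0,0,5],[1,3,4],[1.5,4,0],[1.5,4,0],[1.5,4,0],[1.5,4,0],[0.9,2.3,0]],"turn":[0,0,-0.05,-0.058,0,0,0,0],"claw":[0.1,0.1,0.1,0.1,0.1,0.1,0.1,0.1]}'; python3 -m creep '{"slide":[[0,0,0],[0,0,-2],[0,0,-2.5],[0,0,-1],[0,0,0]],"turn":[0,0,0,0,0],"claw":[0.1,0.1,0.1,0.1,0.1]}'
```

```text
clock: 26.92
eef_pos: [645.3, -12.5, 363.2]
eef_rot: [-3.141, 0.001, -0.057]
wrist_force: [-0.6, -0.7, -0.3]
finger_gap: 20.4
finger_force: 30.0
clock: 27.55
eef_pos: [644.8, -15.1, 308.4]
eef_rot: [3.142, 0.001, -0.059]
wrist_force: [1.1, -0.2, -0.6]
finger_gap: 20.0
finger_force: 30.0
```

```bash
python3 -m creep '{"slide":[[0.03,0.08,-0.4],[0,0,-0.5],[0,0,-0.5],[0,0,-0.5],[0,0,0],[0,0,0]],"turn":[0,0,0,0,0,0],"claw":[0.1,0.1,0.1,0.1,0.1,0.1]}'
```

```text
clock: 28.3
eef_pos: [645.1, -13.5, 289.2]
eef_rot: [-3.142, 0.001, -0.058]
wrist_force: [-2.5, -0.1, -1.9]
finger_gap: 20.4
finger_force: 30.0
```

```bash
python3 -m creep '{"slide":[[-0.06,-0.05,-0.5],[0,0,-0.5],[0,0,-0.5],[0,0,-0.5],[0,0,0],[0,0,0]],"turn":[0,0,0,0,0,0],"claw":[0.1,0.1,0.1,0.1,0.1,0.1]}'
```

```text
clock: 29.05
eef_pos: [644.6, -14.1, 269.3]
eef_rot: [-3.142, 0.0, -0.058]
wrist_force: [-3.4, 0.7, -0.6]
finger_gap: 20.2
finger_force: 30.0
```

```bash
python3 -m creep '{"slide":[[0,0,-0.1],[0,0,0],[0,0,0],[0,0,0],[0,0,4],[0,0,5],[0,-1,1.5],[-0.7,-4,0]],"turn":[0,0,0,0,0,0,0.18,0.18],"claw":[0.1,0.45,0.45,0.45,0.45,0.45,0.32,0.32]}'; python3 -m creep '{"slide":[[-0.8,-4,0],[-0.8,-4,0],[-0.8,-4,-2],[-0.7,-3.7,-4],[0,0,-1],[0,0,0],[0,0,0],[0,0,0]],"turn":[0.18,0.18,0.18,0.18,0.18,0.18,0.18,0.159],"claw":[0.32,0.32,0.32,0.32,0.32,0.32,0.32,0.32]}'; python3 - <<'E'
from pins import *
look('p2in',[600,-10,85]); im=np.load("top_p2in.npz")["im"]
r=soft(im)[1].copy(); c=proj("top",[640,65,108])[0].astype(int)
w=np.zeros_like(r); w[c[1]-8:c[1]+9,c[0]-8:c[0]+9]=1; r*=w; V,U=np.mgrid[:400,:640]
p=[(r*U).sum()/r.sum(),(r*V).sum()/r.sum()]; X=at_z("top",[p],95)[0][:2]-[591.2,-11.5]; print(p,X,np.hypot(*X),np.arctan2(X[1],X[0]))
print(at_z("top",[blob(im,proj("top",[568,37,61])[0],3)],61)); print(manip.read_state()["eef_pos"])
E
```

```text
clock: 30.05
eef_pos: [637.8, -63.3, 375.4]
eef_rot: [3.14, -0.003, 0.31]
wrist_force: [0.1, -1.1, -0.6]
finger_gap: 30.8
finger_force: 0.0
clock: 31.05
eef_pos: [606.7, -221.2, 303.6]
eef_rot: [3.141, 0.0, 1.726]
wrist_force: [0.7, -0.6, 0.1]
finger_gap: 30.4
finger_force: 0.0
top crop origin [257 148] scale 4.444444444444445
scene crop origin [280 171] scale 4.444444444444445
[np.float64(274.4084293511219), np.float64(179.47695573074586)] [51.74 74.53] 90.72678679125386 0.9639776293754732
[[569.17  37.61  61.  ]]
[ 606.64 -221.15  303.56]
```

View pics/p2in.png

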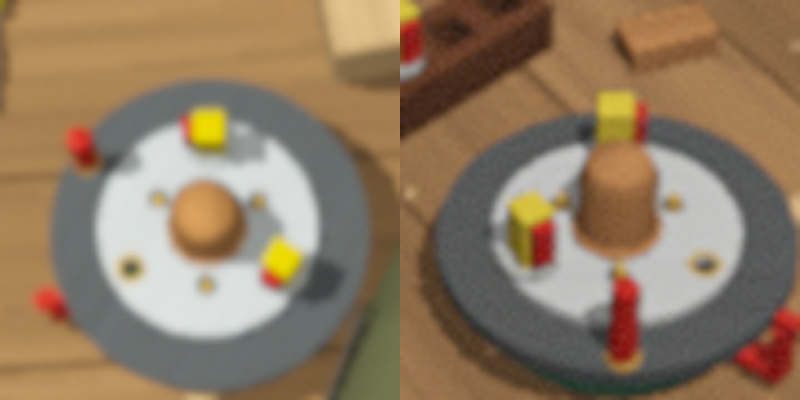

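Both pins are home with their buttons out. The free rim is at top crop (130,267). The table is at yaw 0.964.

```bash
python3 -m creep '{"slide":[[0,0,-2],[0,0,-2],[0,0,-2],[0,0,0],[0,0,0],[0,0,0],[0,0,0],[0,0,0]],"turn":[0,0,0,0,0,0,0,0],"claw":[0.32,0.32,0.32,0.32,0.1,0.1,0.1,0.1]}' 5; python3 -m creep '{"slide":[[0,0,0],[0,0,0],[0,0,1.5],[0,0,1.8],[0,0,0],[0,0,0],[0,0,0],[0,0,0]],"turn":[0,0,0,0,-0.18,-0.18,-0.18,-0.18],"claw":[0.32,0.32,0.32,0.32,0.5,0.5,0.5,0.5]}' 5; python3 -m creep '{"slide":[[0,0,0],[0,0,0],[0,0,0],[0,0,0],[0,0,0],[0,0,-1.6],[0,0,-1.7],[0,0,0]],"turn":[-0.18,-0.18,-0.18,-0.18,-0.131,0,0,0],"claw":[0.5,0.5,0.5,0.5,0.5,0.5,0.5,0.5]}';python3 -m creep '{"slide":[[0,0,0],[0,0,0],[0,0,0],[0,0,0],[0,0,0],[0,0,0]],"turn":[0,0,0,0,0,0],"claw":[0.1,0.1,0.1,0.1,0.1,0.1]}' 30
```

```text
clock: 32.15
eef_pos: [606.6, -221.0, 243.7]
eef_rot: [3.142, -0.0, 1.721]
wrist_force: [-0.5, -0.2, -0.7]
finger_gap: 20.4
finger_force: 5.0
clock: 33.15
eef_pos: [606.7, -221.1, 278.3]
eef_rot: [3.14, -0.0, 0.995]
wrist_force: [1.1, -0.2, -0.4]
finger_gap: 47.0
finger_force: 0.0
clock: 34.15
eef_pos: [606.3, -220.9, 241.5]
eef_rot: [-3.14, 0.003, 0.152]
wrist_force: [0.0, 0.5, -0.1]
finger_gap: 47.2
finger_force: 0.0
clock: 34.9
eef_pos: [606.7, -221.2, 244.2]
eef_rot: [3.141, -0.001, 0.15]
wrist_force: [-0.6, -1.9, 4.8]
finger_gap: 20.1
finger_force: 30.0
```

```bash
python3 -m creep '{"slide":[[0,0,3],[0,0,5],[0,1,5],[0,2,2],[-0.4,3,0],[-0.5,3,0],[-0.5,3,0],[-0.5,3,0]],"turn":[0,0,0.17,0.17,0.17,0.17,0.17,0.17],"claw":[0.1,0.1,0.1,0.1,0.1,0.1,0.1,0.1]}'; python3 -m creep '{"slide":[[-0.5,3,0],[-0.5,3,0],[-0.5,3,0],[-0.5,1.84,0],[0,0,0],[0,0,-3],[0,0,-3],[0,0,0]],"turn":[0.17,0.17,0.17,0.17,0.161,0,0,0],"claw":[0.1,0.1,0.1,0.1,0.1,0.1,0.1,0.1]}'
```

```text
clock: 35.9
eef_pos: [587.3, -70.0, 393.2]
eef_rot: [-3.141, 0.0, 1.175]
wrist_force: [-0.8, 0.5, -0.9]
finger_gap: 20.4
finger_force: 30.0
clock: 36.9
eef_pos: [567.3, 37.4, 331.6]
eef_rot: [-3.137, -0.002, 2.011]
wrist_force: [-0.0, 0.7, -0.7]
finger_gap: 20.0
finger_force: 30.0
```

```bash
python3 -m creep '{"slide":[[0,0,-1.5],[0,0,-1],[0,0,0],[0,0,0]],"turn":[0,0,0,0],"claw":[0.1,0.1,0.1,0.1]}'
```

```text
clock: 37.4
eef_pos: [567.7, 37.4, 309.1]
eef_rot: [3.141, 0.0, 2.011]
wrist_force: [-0.1, -0.2, -1.3]
finger_gap: 20.2
finger_force: 30.0
```

```bash
python3 -m creep '{"slide":[[0,0,-0.4],[0,0,-0.5],[0,0,-0.5],[0,0,-0.5],[0,0,0],[0,0,0]],"turn":[0,0,0,0,0,0],"claw":[0.1,0.1,0.1,0.1,0.1,0.1]}'
```

```text
clock: 38.15
eef_pos: [567.6, 37.3, 289.7]
eef_rot: [-3.142, 0.0, 2.011]
wrist_force: [-1.1, -0.6, 2.0]
finger_gap: 20.1
finger_force: 30.0
```

```bash
python3 -m creep '{"slide":[[0,0,-0.5],[0,0,-0.5],[0,0,-0.5],[0,0,-0.6],[0,0,0],[0,0,0]],"turn":[0,0,0,0,0,0],"claw":[0.1,0.1,0.1,0.1,0.1,0.1]}'
```

```text
clock: 38.9
eef_pos: [567.8, 37.4, 268.9]
eef_rot: [3.14, 0.0, 2.011]
wrist_force: [1.9, 1.4, 2.9]
finger_gap: 20.2
finger_force: 30.0
```

```bash
python3 -m creep '{"slide":[[0,0,0],[0,0,0],[0,0,0],[0,0,4],[0,0,5],[0,1,3],[-2,5,0],[-2,5,0]],"turn":[0,0,0,0,0,0,0,0],"claw":[0.45,0.45,0.45,0.45,0.45,0.45,0.45,0.45]}'; python3 -m creep '{"slide":[[-2,5,0],[-2,5,0],[0,2,0],[0,0,0]],"turn":[0,0,0,0],"claw":[0.45,0.45,0.45,0.45]}'; python3 - <<'E'
from pins import *
look('p3in',[595,-5,85]); im=np.load("top_p3in.npz")["im"]
r=soft(im)[1].copy(); V,U=np.mgrid[:400,:640]
def red(c,rad,z):
    c=proj("top",c)[0]; w=r*(np.hypot(U-c[0],V-c[1])<rad); return at_z("top",[[(w*U).sum()/w.sum(),(w*V).sum()/w.sum()]],z)[0]
X=red([643,63,95],8,95)[:2]; P=red([548,94,55],8,56)[:2]; c=np.array([591.2,-11.5]); print("post",X,np.arctan2(*(X-c)[::-1]),"pointer",P,np.linalg.norm(P-c),np.arctan2(*(P-c)[::-1]))
print(manip.read_state()["eef_pos"],manip.read_state()["joints"])
E
```

```text
clock: 39.9
eef_pos: [527.0, 148.3, 388.9]
eef_rot: [3.141, 0.0, 2.01]
wrist_force: [1.5, 1.1, -0.6]
finger_gap: 42.2
finger_force: 0.0
clock: 40.4
eef_pos: [487.7, 267.9, 388.4]
eef_rot: [-3.141, 0.0, 2.012]
wrist_force: [0.3, -0.1, -0.6]
finger_gap: 42.6
finger_force: 0.0
top crop origin [255 150] scale 4.444444444444445
scene crop origin [283 172] scale 4.444444444444445
post [647.77  59.83] 0.9003192206265298 pointer [553.04  89.84] 108.28680407832525 1.9309402111774983
[488.13 266.48 388.41] [ 0.43  0.33  1.52 -0.    1.29 -0.01]
```

View pics/p3in.png

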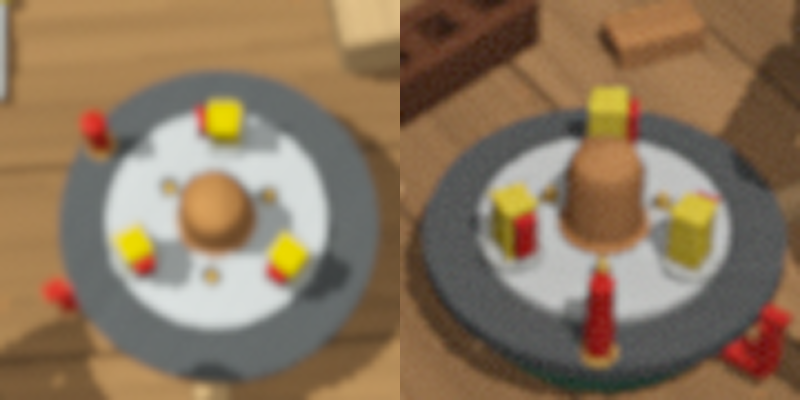

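All three pins are home with their buttons out. The post is at top crop (95,130), yaw 0.90. The pointer is at (58,293), yaw about 1.93, so the turntable reads about -1.03 and has 7.31 rad to go.

```bash
python3 -m creep '{"slide":[[4,-5,0],[4,-5,0],[4,-5,0],[3.9,-5.75,0],[0,0,-2],[0,0,-3],[0,0,0],[0,0,0]],"turn":[0,0,0,0,0,0,0,0],"claw":[0.45,0.45,0.45,0.45,0.45,0.45,0.45,0.45]}' 15
python3 - <<'E'
import numpy as np
c=np.array([591.2,-11.5]); a=.900; T=1.931+2*np.pi
n=40; th=np.linspace(a,T,n+1); p=c+90*np.c_[np.cos(th),np.sin(th)]; q=np.round(p/10,2)
for i in range(0,n,8): print([[float(round(v,2)) for v in q[j+1]-q[j]] for j in range(i,i+8)], p[i+8].round(1))
E
```

```text
clock: 41.5
eef_pos: [640.0, 68.5, 340.0]
eef_rot: [3.14, 0.001, 2.01]
wrist_force: [-0.6, -0.0, 0.6]
finger_gap: 42.5
finger_force: 0.0
[[-1.37, 0.9], [-1.52, 0.63], [-1.6, 0.35], [-1.65, 0.05], [-1.62, -0.25], [-1.55, -0.54], [-1.43, -0.81], [-1.26, -1.06]] [527.1  51.7]
[[-1.04, -1.27], [-0.79, -1.44], [-0.52, -1.56], [-0.23, -1.62], [0.07, -1.65], [0.37, -1.6], [0.66, -1.5], [0.92, -1.37]] [521.5 -68.4]
[[1.15, -1.17], [1.34, -0.95], [1.49, -0.68], [1.6, -0.4], [1.64, -0.11], [1.63, 0.2], [1.57, 0.49], [1.45, 0.76]] [640.2 -87. ]
[[1.29, 1.02], [1.09, 1.24], [0.84, 1.41], [0.57, 1.54], [0.28, 1.62], [-0.02, 1.64], [-0.31, 1.61], [-0.61, 1.53]] [671.5  29.1]
[[-0.87, 1.39], [-1.11, 1.21], [-1.31, 0.99], [-1.48, 0.74], [-1.57, 0.45], [-1.64, 0.16], [-1.64, -0.14], [-1.58, -0.44]] [559.5  72.7]
```

```bash
python3 -m creep '{"slide":[[0.71,-0.95,-1],[0,0,-2.5],[0,0,-2.5],[0,0,0],[0,0,0],[0,0,0],[0,0,0],[0,0,0]],"turn":[0,0,0,0,0,0,0,0],"claw":[0.45,0.45,0.45,0.45,0.05,0.05,0.05,0.05]}' 15
```

```text
clock: 42.5
eef_pos: [646.5, 57.8, 279.7]
eef_rot: [-3.137, 0.002, 2.01]
wrist_force: [-14.0, -16.3, 10.8]
finger_gap: 16.1
finger_force: 15.0
```

```bash
python3 -m creep '{"slide":[[-0.08,-0.1,0],[0,0,0],[0,0,0]],"turn":[0,0,0],"claw":[0.05,0.05,0.05]}' 10
```

```text
clock: 42.88
eef_pos: [646.0, 57.5, 279.7]
eef_rot: [-3.14, 0.002, 2.01]
wrist_force: [-7.9, -10.4, 6.3]
finger_gap: 15.4
finger_force: 10.0
```

```bash
python3 -m creep '{"slide":[[-0.7,0.4,0],[-0.7,0.4,0],[-1.52,0.63,0],[-1.6,0.35,0],[-1.65,0.05,0],[0,0,0],[0,0,0]],"turn":[0,0,0,0,0,0,0],"claw":[0.05,0.05,0.05,0.05,0.05,0.05,0.05]}' 10
```

```text
clock: 43.75
eef_pos: [583.9, 78.3, 279.5]
eef_rot: [3.14, -0.001, 2.012]
wrist_force: [-2.0, 7.6, 6.0]
finger_gap: 15.4
finger_force: 10.0
```

```bash
python3 -m creep '{"slide":[[-1.62,-0.18,0],[-1.55,-0.54,0],[-1.43,-0.81,0],[-1.26,-1.06,0],[0,0,0],[0,0,0]],"turn":[0,0,0,0,0,0],"claw":[0.05,0.05,0.05,0.05,0.05,0.05]}' 10
```

```text
clock: 44.5
eef_pos: [525.3, 51.5, 279.2]
eef_rot: [-3.141, -0.001, 2.011]
wrist_force: [-5.2, 1.6, 7.5]
finger_gap: 15.7
finger_force: 10.0
```

```bash
python3 -m creep '{"slide":[[-1.08,-1.22,0],[-0.79,-1.44,0],[-0.52,-1.56,0],[-0.23,-1.62,0],[0,0,0],[0,0,0]],"turn":[0,0,0,0,0,0],"claw":[0.05,0.05,0.05,0.05,0.05,0.05]}' 10
```

```text
clock: 45.25
eef_pos: [499.3, -8.0, 279.0]
eef_rot: [-3.141, 0.0, 2.01]
wrist_force: [-4.0, -1.5, 9.6]
finger_gap: 15.6
finger_force: 10.0
```

```bash
python3 -m creep '{"slide":[[0.03,-1.65,0.05],[0.37,-1.6,0.05],[0.66,-1.5,0],[0.92,-1.37,0],[1.15,-1.17,0],[0,0,0],[0,0,0]],"turn":[0,0,0,0,0,0,0],"claw":[0.05,0.05,0.05,0.05,0.05,0.05,0.05]}' 10
```

```text
clock: 46.12
eef_pos: [530.4, -82.6, 279.2]
eef_rot: [-3.136, 0.001, 2.01]
wrist_force: [-13.4, -15.0, 4.2]
finger_gap: 15.9
finger_force: 10.0
```

```bash
python3 - <<'E'
from h import *
look("turn",[570,-50,85]); print(manip.read_state()["wrist_force"],manip.read_state()["moment"])
E
```

```text
top crop origin [272 158] scale 4.444444444444445
scene crop origin [281 157] scale 4.444444444444445
[-14.20073485 -15.38790193   3.621337  ] [-2.69493437  2.45351038  0.12431496]
```

View pics/turn.png

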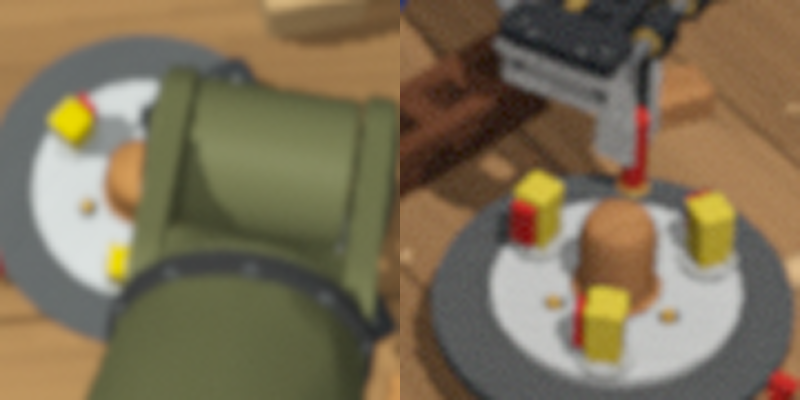

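The post has slipped towards the pads' edge in the scene view, with its foot at crop (635,190). I'll re-grip with the fingers closing along the tangent and turn the tool with the table.

```bash
python3 -m creep '{"slide":[[0,0,0],[0,0,0],[0,0,0]],"turn":[0,0,0],"claw":[0.45,0.45,0.45]}'; python3 - <<'E'
from pins import *
im=np.load("scene_turn.npz")["im"]
c=np.array([590.8,-12.])
print(at_z("scene",[[(635-400)/4.444+281,190/4.444+157]],55)[0]-[*c,0])
# best angle: red overlap of post silhouette
rd=soft(im)[1]; best=[]
for a in np.arange(3.6,4.3,.02):
    t=c+90*np.array([np.cos(a),np.sin(a)]); k=np.linspace(0,2*np.pi,24)
    W=np.vstack([np.c_[t[0]+8*np.cos(k),t[1]+8*np.sin(k),np.full(24,z)] for z in(56,110)])
    M=np.zeros(im.shape[:2],np.uint8); cv2.fillConvexPoly(M,cv2.convexHull(proj("scene",W).astype(np.int32).reshape(-1,1,2)),1)
    best.append((rd[M>0].sum(),round(a,2)))
print(sorted(best)[-4:])
E
```

```text
clock: 46.6
eef_pos: [531.1, -80.3, 279.6]
eef_rot: [3.141, 0.0, 2.011]
wrist_force: [-0.0, -1.0, 0.8]
finger_gap: 40.9
finger_force: 0.0
[-62.2  -61.13  55.  ]
[(np.float64(13.189542483660134), np.float64(3.9)), (np.float64(13.189542483660134), np.float64(3.92)), (np.float64(13.189542483660134), np.float64(3.94)), (np.float64(13.189542483660134), np.float64(3.96))]
```

```bash
python3 -m creep '{"slide":[[-0.25,0.25,0],[-0.2,0.26,0],[0,0,0],[0,0,0],[0,0,0],[0,0,0],[0,0,0],[0,0,0]],"turn":[-0.18,-0.18,-0.18,-0.18,-0.18,-0.18,-0.153,0],"claw":[0.5,0.5,0.5,0.5,0.5,0.5,0.5,0.5]}';python3 -m creep '{"slide":[[0,0,0],[0,0,0],[0,0,0],[0,0,0],[0,0,0],[0,0,0]],"turn":[0,0,0,0,0,0],"claw":[0.05,0.05,0.05,0.05,0.05,0.05]}' 8
python3 - <<'E'
import numpy as np
c=np.array([590.8,-12.]); a=3.92
th=a+.17*np.arange(19); p=c+90*np.c_[np.cos(th),np.sin(th)]; q=np.round(p/10,2)
for i in range(0,18,6): print([[float(round(v,2)) for v in q[j+1]-q[j]] for j in range(i,i+6)], p[i+6].round(1),th[i+6])
E
```

```text
clock: 47.6
eef_pos: [526.5, -75.0, 279.7]
eef_rot: [3.142, -0.0, 0.779]
wrist_force: [-0.5, -0.5, 0.5]
finger_gap: 47.0
finger_force: 0.0
clock: 48.35
eef_pos: [526.4, -75.2, 279.7]
eef_rot: [3.141, -0.0, 0.778]
wrist_force: [-0.1, -0.9, 0.6]
finger_gap: 15.8
finger_force: 8.0
[[1.16, -0.99], [1.32, -0.78], [1.42, -0.55], [1.5, -0.3], [1.53, -0.05], [1.51, 0.22]] [611.1 -99.7] 4.9399999999999995
[[1.45, 0.47], [1.36, 0.71], [1.21, 0.93], [1.04, 1.12], [0.84, 1.28], [0.6, 1.4]] [676.1 -40.6] 5.96
[[0.36, 1.49], [0.11, 1.52], [-0.16, 1.52], [-0.41, 1.47], [-0.65, 1.39], [-0.88, 1.25]] [659.8  45.8] 6.98
```

Clean grip with no side force. I'll turn with the yaw following.

```bash
python3 -m creep '{"slide":[[1.16,-0.99,0],[1.32,-0.78,0],[1.42,-0.55,0],[1.5,-0.3,0],[1.53,-0.05,0],[1.51,0.22,0],[0,0,0],[0,0,0]],"turn":[0.17,0.17,0.17,0.17,0.17,0.17,0,0],"claw":[0.05,0.05,0.05,0.05,0.05,0.05,0.05,0.05]}' 8
```

```text
clock: 49.35
eef_pos: [611.0, -98.8, 279.5]
eef_rot: [3.142, -0.002, 1.798]
wrist_force: [-0.0, 5.6, 2.3]
finger_gap: 15.5
finger_force: 8.0
```

```bash
python3 -m creep '{"slide":[[1.44,0.52,0],[1.34,0.73,0],[1.21,0.93,0],[1.04,1.12,0],[0.84,1.28,0],[0.6,1.4,0],[0,0,0],[0,0,0]],"turn":[0.17,0.17,0.17,0.17,0.17,0.17,0,0],"claw":[0.05,0.05,0.05,0.05,0.05,0.05,0.05,0.05]}' 8
```

```text
clock: 50.35
eef_pos: [675.3, -39.1, 279.3]
eef_rot: [3.141, -0.003, 2.819]
wrist_force: [-5.1, 4.5, 2.7]
finger_gap: 16.2
finger_force: 8.0
```

```bash
python3 -m creep '{"slide":[[0.36,1.49,0],[0.11,1.52,0],[-0.16,1.52,0],[-0.41,1.47,0],[-0.65,1.39,0],[-0.88,1.25,0],[0,0,0],[0,0,0]],"turn":[0.17,0.17,0.17,0.17,0.17,0.17,0,0],"claw":[0.05,0.05,0.05,0.05,0.05,0.05,0.05,0.05]}' 8
```

```text
clock: 51.35
eef_pos: [658.8, 46.6, 279.2]
eef_rot: [3.14, -0.002, -2.445]
wrist_force: [-5.0, -2.0, 1.3]
finger_gap: 15.7
finger_force: 8.0
```

```bash
python3 -m creep '{"slide":[[0,0,0],[0,0,0],[0,0,0],[0,0,0],[0,0,0],[0,0,0],[0,0,0],[0,0,0]],"turn":[0,0,-0.18,-0.18,-0.18,-0.18,-0.18,-0.18],"claw":[0.5,0.5,0.5,0.5,0.5,0.5,0.5,0.5]}';python3 -m creep '{"slide":[[0,0,0],[0,0,0],[0,0,0],[0,0,0],[0,0,0],[0,0,0],[0,0,0],[0,0,0]],"turn":[-0.18,-0.18,-0.18,-0.18,-0.18,-0.18,-0.18,-0.18],"claw":[0.5,0.5,0.5,0.5,0.5,0.5,0.5,0.5]}';python3 -m creep '{"slide":[[0,0,0],[0,0,0],[0,0,0],[0,0,0],[0,0,0],[0,0,0],[0,0,0],[0,0,0]],"turn":[-0.18,-0.18,-0.18,-0.07,0,0,0,0],"claw":[0.5,0.5,0.5,0.5,0.05,0.05,0.05,0.05]}' 8; python3 - <<'E'
import numpy as np
c=np.array([590.8,-12.]); th=np.linspace(.711,1.931,8); p=c+90*np.c_[np.cos(th),np.sin(th)]; q=np.round(p/10,2)
print((q[1:]-q[:-1]).round(2).tolist(),p[-1],th[1]-th[0])
E
```

```text
clock: 52.35
eef_pos: [659.3, 46.6, 279.6]
eef_rot: [3.141, 0.0, 2.752]
wrist_force: [-0.7, 0.0, 0.6]
finger_gap: 46.5
finger_force: 0.0
clock: 53.35
eef_pos: [659.3, 46.7, 279.6]
eef_rot: [3.141, -0.0, 1.312]
wrist_force: [-0.5, 0.1, 0.4]
finger_gap: 47.2
finger_force: 0.0
clock: 54.35
eef_pos: [659.2, 46.7, 279.6]
eef_rot: [-3.142, 0.0, 0.708]
wrist_force: [-0.4, 0.6, -0.4]
finger_gap: 15.7
finger_force: 8.0
[[-1.12, 1.1], [-1.3, 0.88], [-1.42, 0.64], [-1.52, 0.39], [-1.56, 0.12], [-1.56, -0.16], [-1.51, -0.42]] [559.07816412  72.22425499] 0.17428571428571427
```

```bash
python3 -m creep '{"slide":[[-1.12,1.1,0],[-1.3,0.88,0],[-1.42,0.64,0],[-1.52,0.39,0],[-1.56,0.12,0],[-1.56,-0.16,0],[-1.51,-0.42,0],[0,0,0]],"turn":[0.174,0.174,0.174,0.174,0.174,0.174,0.174,0],"claw":[0.05,0.05,0.05,0.05,0.05,0.05,0.05,0.05]}' 8; python3 -m creep '{"slide":[[0,0,0],[0,0,0],[0,0,0],[0,0,0],[0,0,0],[0,0,4],[0,0,5],[-2,5,4]],"turn":[0,0,0,0,0,0,0,0],"claw":[0.05,0.45,0.45,0.45,0.45,0.45,0.45,0.45]}' 8;  python3 -m creep '{"slide":[[-2,5,0],[-2,5,0],[-2,5,0],[0,0,0]],"turn":[0,0,0,0],"claw":[0.45,0.45,0.45,0.45]}'; python3 - <<'E'
from pins import *
look('end',[585,10,85]); im=np.load("top_end.npz")["im"]
r=soft(im)[1]; V,U=np.mgrid[:400,:640]
def red(c,rad,z):
    c=proj("top",c)[0]; w=r*(np.hypot(U-c[0],V-c[1])<rad); return at_z("top",[[(w*U).sum()/w.sum(),(w*V).sum()/w.sum()]],z)[0]
c=np.array([591.2,-11.5]); X=red([559,72,100],6,95)[:2]; print("post",X,np.linalg.norm(X-c),np.arctan2(*(X-c)[::-1]))
full,_=manip.camera("scene"); save(full,"endfull.png")
E
```

```text
clock: 55.35
eef_pos: [558.4, 72.7, 279.6]
eef_rot: [-3.141, -0.002, 1.929]
wrist_force: [-4.4, 7.8, 0.2]
finger_gap: 15.8
finger_force: 8.0
clock: 56.35
eef_pos: [541.0, 117.5, 408.9]
eef_rot: [3.14, 0.001, 1.922]
wrist_force: [1.0, 0.5, -0.6]
finger_gap: 42.0
finger_force: 0.0
clock: 56.85
eef_pos: [479.4, 271.2, 406.9]
eef_rot: [3.142, -0.0, 1.93]
wrist_force: [0.5, 0.7, -0.8]
finger_gap: 42.4
finger_force: 0.0
top crop origin [250 154] scale 4.444444444444445
scene crop origin [291 174] scale 4.444444444444445
post [560.86  74.58] 91.27288344479864 1.9095978998106453
```

View pics/end.png

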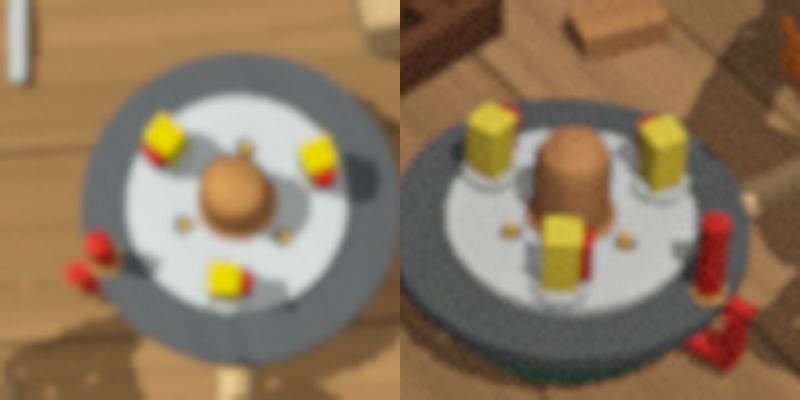

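View pics/endfull.png

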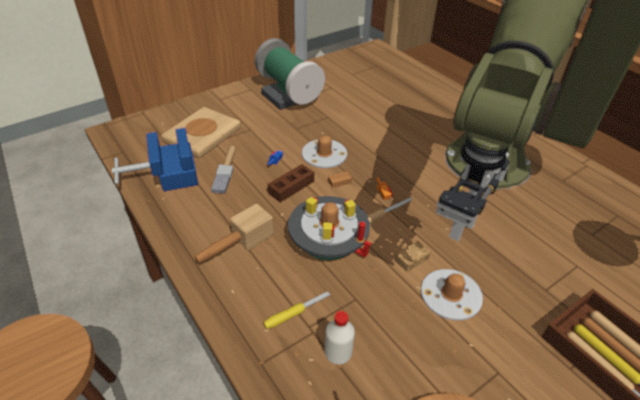

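All three pins are home with their buttons out, and the post stands in line with the pointer: post (107,265), pointer (82,275), centre (240,208). The other flanges lie flat and the bystanders are in place. Handing in.

```bash
python3 -c "
from cell import manip
print(manip.sign_off())"
```

```text
the job is handed in; nothing more can be done
None
```

I handed the job in, and no verdict came back. By the last pictures, flange_a is on the studs, all three pins are home with their buttons out, and the table is turned one full turn to the red pointer.

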